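# Close the overfilled sample transport box

### The job

The white transport box will not close because the tall white bottle in it stands above the red fill line. Lift the tall bottle out and stand it on the white tile, stand the small red-capped bottle (the one on the bench just beyond the box, not one on the burette stands) in its place in the box beside the small bottle already there, then put the blue lid on so that it lies flush on the rim all round, and swing the orange latch fully over the lid, square to the end wall. Keep all bottles upright, leave the small bottle that is already in the box where it is, and do not disturb the dark bottle.

Things in the scene. Friction and masses are not known exactly. Their poses are not given: they have to be found in the camera images.
- transport_box: White open box fixed to the bench, 132 (x) x 180 (y) x 95 mm high; walls 4, floor 5 mm. Origin: centre of underside. A 60 mm high divider at y = 0 makes two cells, each 124 (x) x 84 mm (y), centred at y = +44 and -44 mm: one holds the tall bottle, the other a small one (which varies). Red fill line inside at 83 mm; the seated lid's lip reaches down to 86 mm.
- lid_handle (a point): Blue lid, 250 g, lip down on the bench beside the box. Point: centre of its bar handle, 16 (lid x) x 84 (lid y) x 16 mm, 24 mm free under it. Plate 132 x 180 x 6 mm, top 32 mm below the point; tapered lip 9 mm deep, play 2 mm a side at root, 5 at tip. Point is 47 mm up on the bench; seated: 133 mm above the box's underside on its centre, lid y along box y (either way round).
- tall_bottle_mid (a point): Tall white empty bottle, 71 mm diameter, 149 mm high, 120 g, standing on the box floor. The point is on its axis half-way up (74.5 mm above its base). Its cap, diameter 30 mm, is its top 16 mm and stands clear above the rim; below the cap it widens to the shoulder.
- red_bottle_mid (a point): Small brown bottle with a red cap, 43 mm diameter, 77 mm high, about 80 g, standing on the bench beyond the box. The point is on its axis half-way up (38.5 mm above its base). Its cap, diameter 26 mm, is its top 16 mm. Fits below the fill line.
- kept_bottle_mid (a point): Small bottle with a cream cap, 47 mm diameter, 79 mm high, already standing in one cell of the box; it stays there. The point is on its axis half-way up.
- dark_bottle_mid (a point): Dark bottle with a grey cap, 51 mm diameter, 93 mm high, standing on the bench beyond the box near the red-capped one (too tall for the box; leave it). The point is on its axis half-way up.
- tile_top (a point): White flat tile, 165 x 165 x 4.5 mm, fixed flat on the bench beside the box, on the side opposite the lid (left or right varies). The point is the centre of its upper face.
- latch_post (a point): Orange latch arm on an upright pin outside one end of the box (pin at x = 0, y = -112 mm in the box's frame). Point: on the axis of the upright finger post at the arm's end, 56 mm from the pin, 132 mm above the box's underside; post diameter 12, from 112 to 148 mm up. Arm's underside passes 2.5 mm above the seated lid's plate; a lid that is not down blocks it.
- latch (a joint): Angle of the latch about its pin, rad. At 0 the arm points along the box's -x, clear of the lid; it grows as the arm turns clockwise seen from above; at pi/2 = 1.57 the arm points along the box's +y over the lid. Stops at -0.4 and 1.75. Light friction (about 1 N at the post), stays where it is left.
Mind the look-alikes: they are no part of the job. What is meant by the part that bears kept_bottle_mid is not purple or turquoise, and is the smaller of those in its own colour.

How it is judged:
By the outcome, as a careful person would: the job done as asked, in the order asked, and still so for the second after the job is handed in, with the robot touching nothing.
It also fails if it takes over 72 s, if anything falls off the work surface, if the arm or the gripper's body presses on something with over 40 N, if the wrist force passes 120 N, or if a joint passes its speed limit or range.

### The arm

A 6-joint arm with a two-finger parallel gripper is mounted at the origin on a cart in front of the work surface, level with it; the furniture and walls round the work are solid. World frame = base frame: x ahead of the robot, y to its left, z up, the work surface at z = 0. Lengths are in mm, angles in rad, forces in N, time in s.
With the tool pointing down it reaches from about 350 to 800 mm from the base axis. Payload 7.3 kg.
Tool frame: the origin (TCP) lies at the very end of the fingers, on their centre line; the grasp point (between the pads) lies 19 mm behind it (arm.grip_point_offset is the distance from the TCP to the grasp point, in mm); z points along the fingers, y is the direction in which the jaws open and shut (so a half turn about z gives the same grasp; the last joint's range is limited). The gripper opens to 85 mm and grips with 20 to 120 N. Pads are 22 mm wide; open, the fingers measure 114 mm over their backs; the gripper's body (76 mm by 85 mm) begins 54 mm behind the grasp point. The pads swing forward as they close: fully open they stand 13 mm farther back than shut.
Start: joints at [-1.317, 0.342, 1.524, -0, 1.275, -0.146], TCP at [204.371, -483.608, 231.322] pointing down, gripper open.
Joint ranges: [-2.53, 2.53], [-0.77, 2.02], [0.04, 2.7], [-1, 4.14], [0.28, 2.66], [-3.11, 3.11]. Speed limits (rad/s): [2.57, 2.57, 3.14, 3.14, 3.14, 3.14].

### API

Orientations are given as a unit quaternion [x, y, z, w].
In Python, from cell import arm gives the robot as it stands. The module is installed in compiled form; this text tells all that it offers.
- The arm moves only by the tool drive_tool, never from a script. Its argument "moves" is one flat list of numbers, 7 for each row, row after row: the shift along the tool's x, y, z in cm, then the turn, a rotation vector about the tool's x, y, z in degrees, then the closure, from 0 (fully open) to 1 (shut). In form: [x, y, z, rx, ry, rz, claw, x, y, z, rx, ry, rz, claw, ...]. A call has 1 to 10 rows; each row shifts and turns the commanded pose from where the row before left it, along the tool's axes as they then stand; what a row does not reach is not made up. A row lasts 1/8 s, in which the tool goes at most 62.5 mm and 10.7 degrees, less where a joint would pass 70% of its speed; a pose out of reach is approached as far as the arm can. A call is refused whole if a number of a shift passes 6.25 or a number of a turn 10.7, either way. A call with a gripper value outside its range is refused whole. The fingers move at their own pace and stop on an object; the grip force is fixed at half the most. Time passes only in rows, so rows that do not move let the fingers close. It gives the time, the measured TCP pose, the force and the opening at its end, in the units of the state.
- arm.get_state(): the state, without advancing time (a new reading comes with each control period).
- arm.camera(name): name is "scene" or "side" or "wrist"; returns a dict with "img" (400x640x3 uint8, red, green, blue), "fov_y" (degrees; the focal length in pixels is half the picture's height over the tangent of half this angle, whatever the lens; pixels are square), "cx", "cy" (the principal point, pixels), "pose" (4x4, takes a point from camera to world coordinates); the wrist camera has in their place "hand_eye" (4x4, takes a point from camera to tool coordinates, whose origin is the TCP and whose axes are the flange's). Camera axes: x right, y down, z forward; pixel columns grow to the right and rows downward; lengths in mm; the calibration is good to about 2 mm. A picture is of the moment at which its call begins: read the wrist's pose just before it. There is no depth.
- arm.job_done(): hands the job in, once; it reports no verdict.
The state is a dict: "time_s": time; "joint_pos": joint angles; "qvel": joint speeds; "tau": joint torques, N m; "tcp_pos": TCP position; "tool_rot": TCP orientation; "ft_force": force on the tool from outside, world axes, zero at the start; "torque": the same for the moment, N m; "finger_gap": opening from 0.0 (shut) to 1.0 (fully open).
Only numpy, scipy, OpenCV 4.12 (cv2) and the standard library are available. Lean on these libraries where they do the work, as an engineer would, in place of code of your own. Each camera call takes 0.05 s, during which the arm holds its last target. There are 200 camera calls.

## Working session

There is one attempt and no reset: what is moved stays moved. The work goes in short steps, Python scripts to look and compute and a tool call to move; the robot and the scene stay as the last step left them, time stands still between calls to the robot, and variables do not carry over. Pictures are saved under pics/ and viewed, about 8 in all and at most 12, crops included, and the job is handed in when it is done.

Besides the shell and the picture viewer there is one more tool, called after "Request:" by a JSON object that holds its "api" and its "payload". drive_tool: Moves the arm, as the interface text tells. Its arguments: {"type":"object","properties":{"moves":{"type":"array"}},"required":["moves"]}

```bash
mkdir -p pics; cat > h.py <<'E'
import numpy as np, cv2
from cell import arm
from scipy.spatial.transform import Rotation as R
def snap(name,fn=None):
    s=arm.get_state(); c=arm.camera(name)
    if 'pose' in c: T=np.array(c['pose'])
    else:
        W=np.eye(4); W[:3,:3]=R.from_quat(s['tool_rot']).as_matrix(); W[:3,3]=s['tcp_pos']
        T=W@np.array(c['hand_eye'])
    img=np.array(c['img']); f=img.shape[0]/2/np.tan(np.radians(c['fov_y'])/2)
    if fn: cv2.imwrite('pics/'+fn,img[:,:,::-1])
    np.savez('pics/'+(fn or name)+'.npz',img=img,T=T,f=f,cx=c['cx'],cy=c['cy'])
    return dict(img=img,T=T,f=f,cx=c['cx'],cy=c['cy'])
def load(fn):
    d=np.load('pics/'+fn+'.npz'); return {k:d[k] for k in d}
def ray(c,u,v):
    d=c['T'][:3,:3]@np.array([(u-c['cx'])/c['f'],(v-c['cy'])/c['f'],1.]); return c['T'][:3,3],d/np.linalg.norm(d)
def plane(c,u,v,z):
    o,d=ray(c,u,v); return o+d*(z-o[2])/d[2]
def tri(c1,p1,c2,p2):
    A=np.zeros((3,3));b=np.zeros(3)
    rs=[ray(c1,*p1),ray(c2,*p2)]
    for o,d in rs:
        P=np.eye(3)-np.outer(d,d);A+=P;b+=P@o
    x=np.linalg.solve(A,b); return x,[np.linalg.norm((np.eye(3)-np.outer(d,d))@(x-o)) for o,d in rs]
def proj(c,p):
    q=c['T'][:3,:3].T@(np.array(p)-c['T'][:3,3]); return c['cx']+c['f']*q[0]/q[2],c['cy']+c['f']*q[1]/q[2]
E
python3 - <<'E'
from h import *
for n in ('scene','side'):
    c=snap(n,n+'0.png'); print(n,c['T'].round(2).tolist(),c['f'],c['cx'],c['cy'])
a=cv2.imread('pics/scene0.png');b=cv2.imread('pics/side0.png')
print(arm.get_state(), arm.grip_point_offset)
c=snap('wrist','wrist0.png');print(c['T'].round(2).tolist(),c['f'])
E
```

```text
scene [[-0.9, -0.3, 0.31, 254.3], [-0.43, 0.63, -0.64, 557.86], [-0.0, -0.71, -0.7, 686.65], [0.0, 0.0, 0.0, 1.0]] 381.39228392888407 316.97092064555534 201.06287728454134
side [[0.75, 0.47, -0.46, 1082.36], [0.66, -0.54, 0.52, -658.4], [-0.0, -0.7, -0.72, 984.34], [0.0, 0.0, 0.0, 1.0]] 453.7130285850095 319.45693455468165 188.23317857023594
{'time_s': 0.1, 'joint_pos': array([-1.31699043e+00,  3.42634636e-01,  1.52490110e+00, -1.43149621e-05,
        1.27538895e+00, -1.46002678e-01]), 'qvel': array([-0.0009505 , -0.0023868 , -0.00339801,  0.00106837, -0.00322445,
       -0.00205875]), 'tau': array([ 1.86698839e-03, -4.34447587e+01, -2.46490449e+01, -2.09902951e-04,
        4.69299834e-03,  3.24233376e-06]), 'tcp_pos': array([ 204.27969484, -483.25211682,  230.71212515]), 'tool_rot': array([ 9.80084957e-01,  1.98577526e-01, -4.27181463e-05, -6.64681401e-04]), 'ft_force': array([ 0.14390614, -0.5889966 , -0.37852422]), 'torque': array([-0.04460208,  0.01441457,  0.00534996]), 'finger_gap': 1.0021722354435998} 18.700000000000003
[[0.39, -0.89, -0.25, 267.5], [-0.92, -0.37, -0.11, -455.89], [0.0, 0.27, -0.96, 373.61], [0.0, 0.0, 0.0, 1.0]] 303.9033795559577
```

View pics/scene0.png

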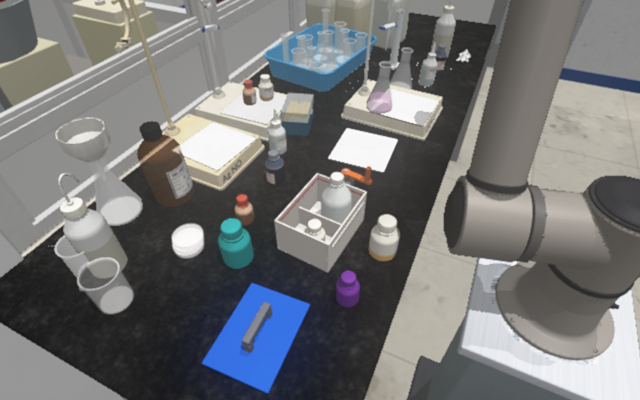

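View pics/side0.png

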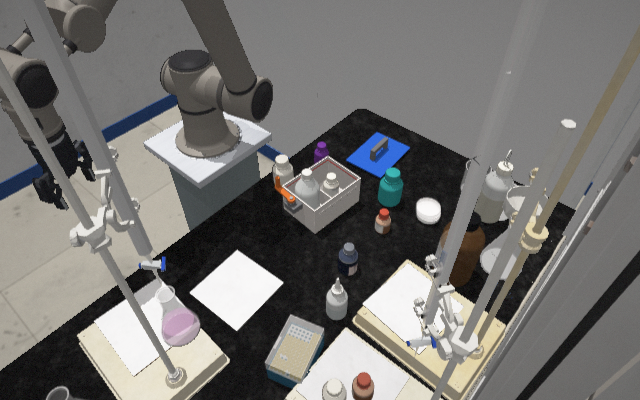

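```bash
python3 - <<'E'
from h import *
a=cv2.imread('pics/scene0.png')[120:280,225:415];b=cv2.imread('pics/side0.png')[130:280,250:450]
cv2.imwrite('pics/cropA.png',cv2.resize(a,None,fx=3.75,fy=3.75,interpolation=cv2.INTER_CUBIC))
cv2.imwrite('pics/cropB.png',cv2.resize(b,None,fx=4,fy=4,interpolation=cv2.INTER_CUBIC))
for n in('scene0.png','side0.png'):
    c=load(n);hsv=cv2.cvtColor(c['img'],cv2.COLOR_RGB2HSV)
    for nm,lo,hi,z in (('blue',(105,150,80),(125,255,255),15),('orange',(3,170,120),(15,255,255),110),('white',(0,0,215),(180,30,255),4.5),('red',(0,110,60),(10,230,255),70)):
        m=cv2.inRange(hsv,lo,hi)
        cs=cv2.findContours(m,cv2.RETR_EXTERNAL,cv2.CHAIN_APPROX_NONE)[0]
        for k in sorted(cs,key=cv2.contourArea)[::-1][:4]:
            ar=cv2.contourArea(k)
            if ar<25: continue
            q=cv2.boxPoints(cv2.minAreaRect(k)) if ar<800 else cv2.approxPolyDP(k,0.04*cv2.arcLength(k,True),True)[:,0]
            M=cv2.moments(k)
            print(n,nm,ar,(round(M['m10']/ar,1),round(M['m01']/ar,1)),q.round(0).tolist(),[plane(c,*p,z)[:2].round(0).tolist() for p in q] if len(q)==4 else '')
E
```

```text
scene0.png blue 6644.5 (257.1, 337.0) [[251, 283], [201, 363], [268, 393], [310, 305]] [[569.0, 216.0], [560.0, 394.0], [428.0, 387.0], [436.0, 210.0]]
scene0.png orange 37.0 (354.2, 174.7) [[341.0, 172.0], [343.0, 168.0], [362.0, 175.0], [360.0, 179.0]] [[496.0, -84.0], [499.0, -98.0], [449.0, -94.0], [447.0, -80.0]]
scene0.png white 7627.5 (566.5, 356.1) [[639, 399], [630, 290], [587, 363], [470, 310], [464, 347]] 
scene0.png white 2011.0 (215.1, 144.8) [[255, 138], [212, 122], [179, 146], [217, 169]] [[843.0, -239.0], [1017.0, -257.0], [1028.0, -108.0], [861.0, -67.0]]
scene0.png white 1768.0 (363.6, 149.3) [[346, 129], [329, 158], [382, 171], [396, 139]] [[608.0, -402.0], [597.0, -245.0], [440.0, -253.0], [449.0, -417.0]]
scene0.png white 1736.5 (242.6, 106.0) [[196, 108], [266, 126], [286, 95], [255, 88], [247, 106], [227, 83]] 
scene0.png red 143.0 (361.9, 176.3) [[341.0, 168.0], [370.0, 167.0], [371.0, 184.0], [342.0, 185.0]] [[520.0, -143.0], [454.0, -179.0], [430.0, -118.0], [494.0, -84.0]]
scene0.png red 121.0 (242.0, 200.4) [[235.0, 195.0], [246.0, 193.0], [249.0, 206.0], 
[... 901 characters left out ...]
.0 (357.6, 372.4) [[286, 397], [353, 399], [361, 371], [372, 399], [432, 392], [345, 328]] 
side0.png white 3697.5 (236.3, 289.3) [[237, 250], [190, 292], [236, 330], [282, 283]] [[436.0, -257.0], [445.0, -419.0], [606.0, -412.0], [598.0, -252.0]]
side0.png white 2793.0 (400.8, 301.8) [[407, 263], [363, 303], [405, 341], [421, 336], [413, 300], [423, 309], [431, 285]] 
side0.png red 176.5 (363.3, 380.9) [[356.0, 373.0], [370.0, 373.0], [370.0, 389.0], [356.0, 389.0]] [[891.0, -332.0], [912.0, -314.0], [931.0, -339.0], [910.0, -357.0]]
side0.png red 94.0 (383.5, 213.7) [[379.0, 208.0], [388.0, 208.0], [388.0, 220.0], [379.0, 220.0]] [[664.0, 61.0], [683.0, 77.0], [707.0, 42.0], [689.0, 26.0]]
```

View pics/cropA.png

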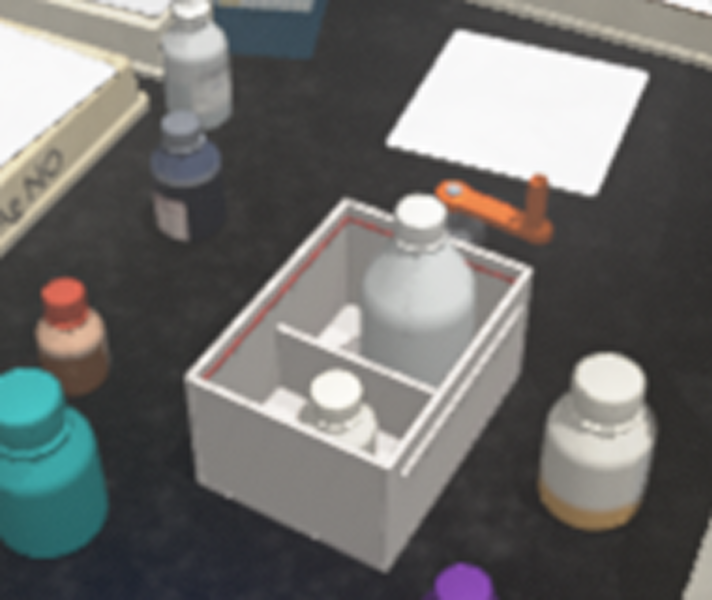

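View pics/cropB.png

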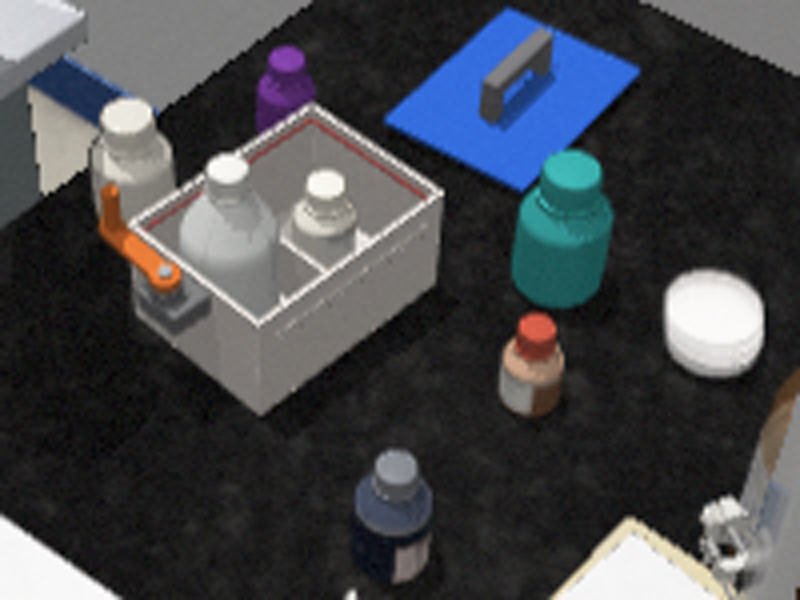

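Crops: the red-capped bottle meant is on the bench beside the box at scene (242,200) / side (384,214). Its look-alike at side (363,381) stands on the burette-stand plate. The kept bottle is the small cream-capped one inside the box (scene 315,222), and the larger cream one at (385,235) stands outside. The dark grey-capped bottle is at scene (273,155), the tile at (364,149) right of the box, and the lid is on the left. Next I triangulate.

```bash
python3 - <<'E'
from h import *
A=load('scene0.png');B=load('side0.png')
pa=lambda u,v:(225+u/3.75,120+v/3.75); pb=lambda u,v:(250+u/4,130+v/4)
P={'c+-':((345,200),(262,323)),'c--':((532,270),(132,228)),'c-+':((390,465),(312,105)),'c++':((187,378),(443,195)),
'tallcap':((421,207),(228,166)),'keptcap':((337,384),(326,182)),'redcap':((64,291),(537,326)),'dark':((181,126),(396,464)),'post':((539,182),(110,190)),'pin':((453,190),(166,272))}
C=[]
for k,(a,b) in P.items():
    x,e=tri(A,pa(*a),B,pb(*b)); print(k,x.round(1),np.round(e,1))
    if k[0]=='c' :C.append(x)
C=np.array(C);print('centre',C.mean(0).round(1)); 
d=C[2]-C[1]+C[3]-C[0];print('y dir deg from world y',np.degrees(np.arctan2(-d[0],d[1])),np.linalg.norm(d)/2)
d=C[0]-C[1]+C[3]-C[2];print('x dir',np.degrees(np.arctan2(d[1],d[0])),np.linalg.norm(d)/2)
for c in (A,B):
    m=cv2.inRange(cv2.cvtColor(c['img'],cv2.COLOR_RGB2HSV),(0,0,60),(180,60,130))
E
```

```text
c+- [554.5 -73.9  93.1] [0.3 0.3]
c-- [425.6 -65.1  89.8] [1.4 1.4]
c-+ [440.5 111.6  92.2] [0.1 0.1]
c++ [570.4 101.1  90.4] [0.2 0.2]
tallcap [481.7 -23.4 152.9] [0.4 0.4]
keptcap [494.7  63.3  82.9] [0. 0.]
redcap [684.3  57.   73.8] [0.3 0.3]
dark [ 691.1 -102.9   88.2] [0.8 0.8]
post [431.2 -84.3 143.4] [0.5 0.5]
pin [488.1 -92.9 110.6] [0.4 0.4]
centre [497.8  18.4  91.3]
y dir deg from world y -5.002602535673775 176.50896643615428
x dir -4.276192753458238 129.79207359389778
```

Request:
{"api": "drive_tool", "payload": {"moves": [0, 0, -1, 0, 0, -9, 0, 0, 0, -1, 0, 0, -9, 0, 0, 0, -1, 0, 0, -9, 0, 0, 0, -1, 0, 0, -9, 0, 0, 0, -1, 0, 0, -9, 0, 0, 0, -1, 0, 0, -9, 0, 0, 0, -1, 0, 0, -8.5, 0]}}

```text
time_s: 1.02
tcp_pos: [204.3, -483.4, 301.3]
tool_rot: [0.733, 0.68, 0.0, -0.0]
ft_force: [0.0, -1.0, 0.4]
finger_gap: 1.001
```

```bash
cat >> h.py <<'E'
def dl(*t):
    s=arm.get_state(); M=R.from_quat(s['tool_rot']).as_matrix(); p=np.array(s['tcp_pos'])
    print('t',round(s['time_s'],2),'tcp',p.round(1),'yheading',round(np.degrees(np.arctan2(M[1,1],M[0,1])),2),'zaxis',M[:,2].round(3),'F',np.round(s['ft_force'],1),'gap',round(s['finger_gap'],3))
    for q in t:
        print('  to',q,'tool cm',((M.T@(np.array(q)-p))/10).round(2))
BO=np.array([497.8,18.4]); BY=np.radians(-4.6)
def box(x,y,z):
    c,s=np.cos(BY),np.sin(BY); return [round(BO[0]+c*x-s*y,1),round(BO[1]+s*x+c*y,1),z]
E
python3 -c "
from h import *
dl((400,-120,260),(481.7,-23.4,230)); print(box(0,-44,0),box(-56,-112,132),box(0,44,0))"
```

```text
t 1.02 tcp [ 204.3 -483.4  301.3] yheading -4.31 zaxis [-0.     0.001 -1.   ] F [ 0.  -1.   0.4] gap 1.001
  to (400, -120, 260) tool cm [37.71 16.78  4.15]
  to (481.7, -23.4, 230) tool cm [47.95 24.2   7.16]
[np.float64(494.3), np.float64(-25.5), 0] [np.float64(433.0), np.float64(-88.7), 132] [np.float64(501.3), np.float64(62.3), 0]
```

Request:
{"api": "drive_tool", "payload": {"moves": [4.8, 2.4, 0, 0, 0, 0, 0, 4.8, 2.4, 0, 0, 0, 0, 0, 4.8, 2.4, 0.5, 0, 0, 0, 0, 4.8, 2.4, 0.5, 0, 0, 0, 0, 4.8, 2.4, 0.5, 0, 0, 0, 0, 4.8, 2.4, 0.5, 0, 0, 0, 0, 4.8, 2.4, 0.5, 0, 0, 0, 0, 4.8, 2.4, 0.5, 0, 0, 0, 0, 4.8, 2.4, 0.5, 0, 0, 0, 0, 4.8, 2.6, 0.5, 0, 0, 0, 0]}}

```text
time_s: 2.28
tcp_pos: [484.6, -22.9, 261.1]
tool_rot: [0.735, 0.678, -0.0, 0.0]
ft_force: [1.0, -1.2, 0.0]
finger_gap: 0.998
```

```bash
python3 -c "
from h import *
dl((481.7,-23.4,134)); c=snap('wrist','w1.png')
for p in [(481.7,-23.4,154),(494.7,63.3,84),(684,57,77),box(66,90,95),box(-66,90,95),box(-66,-90,95),box(66,-90,95),(431.2,-84.3,148)]: print(p,np.round(proj(c,p),0))"
```

```text
t 2.27 tcp [484.6 -22.9 261.1] yheading -4.59 zaxis [-0. -0. -1.] F [ 1.  -1.2  0. ] gap 0.998
  to (481.7, -23.4, 134) tool cm [-0.07 -0.29 12.71]
(481.7, -23.4, 154) [317. 198.]
(494.7, 63.3, 84) [324.  95.]
(684, 57, 77) [511.  86.]
[np.float64(570.8), np.float64(102.8), 95] [403.  42.]
[np.float64(439.2), np.float64(113.4), 95] [260.  42.]
[np.float64(424.8), np.float64(-66.0), 95] [269. 225.]
[np.float64(556.4), np.float64(-76.6), 95] [390. 225.]
(431.2, -84.3, 148) [269. 263.]
```

View pics/w1.png

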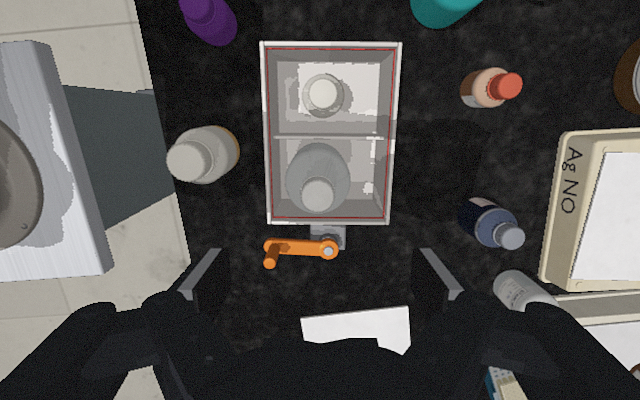

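The wrist picture agrees with the predictions: tall cap at (317,194), box corners (261,42), (402,42), (268,225), (390,225). I descend and grip the cap.

Request:
{"api": "drive_tool", "payload": {"moves": [0.1, -0.3, 4, 0, 0, 0, 0, 0, 0, 4, 0, 0, 0, 0, 0, 0, 3, 0, 0, 0, 0, 0, 0, 1.6, 0, 0, 0, 0, 0, 0, 0, 0, 0, 0, 0.6, 0, 0, 0, 0, 0, 0, 1, 0, 0, 0, 0, 0, 0, 1, 0, 0, 0, 0, 0, 0, 1, 0, 0, 0, 0, 0, 0, 1]}}

```text
time_s: 3.45
tcp_pos: [481.8, -23.4, 136.4]
tool_rot: [0.735, 0.678, 0.001, 0.001]
ft_force: [-0.2, -0.7, 6.3]
finger_gap: 0.324
```

Request:
{"api": "drive_tool", "payload": {"moves": [0, 0, 0, 0, 0, 0, 1, 0, 0, -1, 0, 0, 0, 1, 0, 0, -2, 0, 0, 0, 1, 0, 0, -3, 0, 0, 0, 1, 0, 0, -3, 0, 0, 0, 1, 0, 0, -3, 0, 0, 0, 1, 0, 0, -3, 0, 0, 0, 1, 0, 0, -2, 0, 0, 0, 1, 0, 0, 0, 0, 0, 0, 1]}}

```text
time_s: 4.58
tcp_pos: [481.6, -23.4, 306.9]
tool_rot: [0.735, 0.678, 0.001, 0.001]
ft_force: [0.2, 0.1, -1.9]
finger_gap: 0.328
```

```bash
python3 -c "
from h import *
dl((522,-332,135+170),(522,-332,136)); snap('side','s1.png'); c=snap('wrist','w2.png')
a=cv2.imread('pics/s1.png')[40:320,150:450]; cv2.imwrite('pics/v2.png',np.hstack([cv2.resize(a,(429,400)),cv2.imread('pics/w2.png')[:,140:510]]))"
```

```text
t 4.58 tcp [481.6 -23.4 306.9] yheading -4.59 zaxis [ 0.003 -0.001 -1.   ] F [ 0.2  0.1 -1.9] gap 0.328
  to (522, -332, 305) tool cm [-30.44   6.5    0.22]
  to (522, -332, 136) tool cm [-30.43   6.44  17.12]
```

View pics/v2.png

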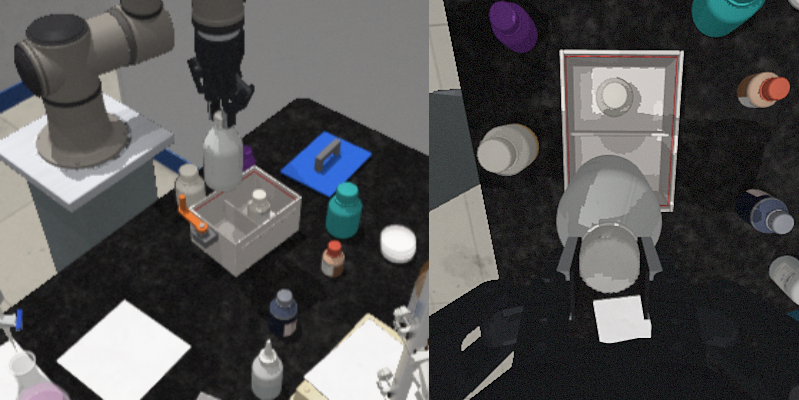

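Bottle is held upright above the box, and the cell is empty. I carry it to the tile.

Request:
{"api": "drive_tool", "payload": {"moves": [-1.2, 0.3, 0, 0, 0, 0, 1, -2.5, 0.5, 0, 0, 0, 0, 1, -3.7, 0.8, 0, 0, 0, 0, 1, -4.3, 0.9, 0, 0, 0, 0, 1, -4.6, 1, 0, 0, 0, 0, 1, -4.6, 1, 0, 0, 0, 0, 1, -4.3, 0.9, 0, 0, 0, 0, 1, -3, 0.6, 0, 0, 0, 0, 1, -1.6, 0.3, 0, 0, 0, 0, 1, -0.6, 0.1, 0, 0, 0, 0, 1]}}

```text
time_s: 5.92
tcp_pos: [520.3, -332.1, 304.4]
tool_rot: [0.735, 0.678, -0.0, -0.001]
ft_force: [0.1, -0.2, -0.5]
finger_gap: 0.328
```

Request:
{"api": "drive_tool", "payload": {"moves": [0, 0, 1.5, 0, 0, 0, 1, 0, 0, 3, 0, 0, 0, 1, 0, 0, 3.5, 0, 0, 0, 1, 0, 0, 3.5, 0, 0, 0, 1, 0, 0, 2.5, 0, 0, 0, 1, 0, 0, 1.5, 0, 0, 0, 1, 0, 0, 0.8, 0, 0, 0, 1, 0, 0, 0.3, 0, 0, 0, 1, 0, 0, 0.2, 0, 0, 0, 1, 0, 0, 0, 0, 0, 0, 1]}}

```text
time_s: 7.18
tcp_pos: [520.8, -331.6, 137.8]
tool_rot: [0.735, 0.678, 0.0, 0.001]
ft_force: [0.5, 0.2, -1.2]
finger_gap: 0.325
```

Request:
{"api": "drive_tool", "payload": {"moves": [0, 0, 0.1, 0, 0, 0, 1, 0, 0, 0.05, 0, 0, 0, 1, 0, 0, 0, 0, 0, 0, 1]}}

```text
time_s: 7.55
tcp_pos: [520.5, -331.4, 135.8]
tool_rot: [0.735, 0.678, -0.0, 0.0]
ft_force: [0.3, -0.2, -0.8]
finger_gap: 0.327
```

Request:
{"api": "drive_tool", "payload": {"moves": [0, 0, 0.05, 0, 0, 0, 1, 0, 0, 0.05, 0, 0, 0, 1, 0, 0, 0, 0, 0, 0, 1]}}

```text
time_s: 7.92
tcp_pos: [520.7, -331.5, 135.3]
tool_rot: [0.735, 0.678, 0.0, 0.0]
ft_force: [0.0, 1.3, 2.1]
finger_gap: 0.321
```

Contact is showing (force went from about −1 to +2 N). I release and lift.

Request:
{"api": "drive_tool", "payload": {"moves": [0, 0, 0, 0, 0, 0, 0.8, 0, 0, 0, 0, 0, 0, 0.5, 0, 0, 0, 0, 0, 0, 0.2, 0, 0, 0, 0, 0, 0, 0, 0, 0, -1, 0, 0, 0, 0, 0, 0, -3, 0, 0, 0, 0, 0, 0, -4, 0, 0, 0, 0, 0, 0, -3, 0, 0, 0, 0]}}

```text
time_s: 8.93
tcp_pos: [520.9, -331.7, 247.5]
tool_rot: [0.735, 0.678, 0.0, 0.001]
ft_force: [-0.5, -0.9, -0.2]
finger_gap: 1.001
```

```bash
python3 -c "
from h import *
dl((684,57,230),(684,57,59)); A=snap('scene','s2.png')
a=cv2.imread('pics/s2.png')[60:260,200:440]
cv2.imwrite('pics/v3.png',cv2.resize(a,None,fx=2.5,fy=2.5))"
```

```text
t 8.93 tcp [ 520.9 -331.7  247.5] yheading -4.59 zaxis [ 0.002 -0.002 -1.   ] F [-0.5 -0.9 -0.2] gap 1.001
  to (684, 57, 230) tool cm [40.05 13.15  1.71]
  to (684, 57, 59) tool cm [40.08 13.11 18.81]
```

View pics/v3.png

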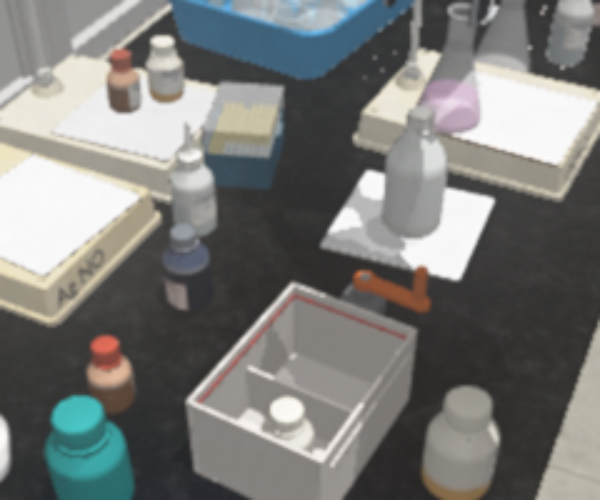

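The tall bottle stands upright on the tile, at (415,180) in the crop. Next I check the neighbours of the red bottle.

```bash
python3 -c "
from h import *
A=load('scene0.png');B=load('side0.png')
pa=lambda u,v:(225+u/3.75,120+v/3.75); pb=lambda u,v:(250+u/4,130+v/4)
print('teal',tri(A,pa(30,390),B,pb(573,170))[0].round(0))
print('brown base',plane(A,175,195,0).round(0),plane(B,462,275,0).round(0)); print('browncap', tri(A,(151,128),B,(470,222)))
print('standcorner',plane(A,263,150,15).round(0), plane(B,356,312,15).round(0))
"
```

```text
teal [634. 161. 111.]
brown base [901.  63.   0.] [927.  68.   0.]
browncap (array([904.67075416,  57.22130773, 202.09983397]), [np.float64(1.4860221578245612), np.float64(1.4860221578245707)])
standcorner [ 781. -186.   15.] [ 791. -199.   15.]
```

Request:
{"api": "drive_tool", "payload": {"moves": [1.5, 0.4, 0, 0, 0, 0, 0.3, 3, 1, 0, 0, 0, 0, 0.3, 4.8, 1.5, 0, 0, 0, 0, 0.3, 5, 1.7, 0, 0, 0, 0, 0.3, 5, 1.7, 0, 0, 0, 0, 0.3, 5, 1.7, 0, 0, 0, 0, 0.3, 5, 1.7, 0, 0, 0, 0, 0.3, 4.9, 1.6, 0, 0, 0, 0, 0.3, 3.5, 1.1, 0, 0, 0, 0, 0.3, 2, 0.5, 0, 0, 0, 0, 0.3]}}

```text
time_s: 10.22
tcp_pos: [680.5, 56.9, 242.9]
tool_rot: [0.734, 0.679, -0.001, -0.001]
ft_force: [0.3, -0.8, -0.4]
finger_gap: 0.701
```

```bash
python3 -c "
from h import *
c=snap('wrist','w3.png');dl((684,57,59))
h=cv2.cvtColor(c['img'],cv2.COLOR_RGB2HSV);m=cv2.inRange(h,(0,150,80),(8,255,255))
n,l,s,ce=cv2.connectedComponentsWithStats(m)
for i in range(1,n):
  if s[i][4]>80: print(s[i],ce[i].round(1),plane(c,*ce[i],70).round(1))
print(proj(c,(684,57,70)))"
```

```text
t 10.28 tcp [680.9  58.5 243.1] yheading -4.4 zaxis [-0.002  0.001 -1.   ] F [-1.   0.6 -0.3] gap 0.701
  to (684, 57, 59) tool cm [-0.14  0.37 18.41]
[ 78 151  12  52  86] [ 83.2 176.1] [429.6  81.3  70. ]
[313 166  23  27 508] [324.1 178.7] [683.9  58.7  70. ]
(np.float64(324.2762041699441), np.float64(180.29615812235667))
```

Request:
{"api": "drive_tool", "payload": {"moves": [0, 0.1, 1.5, 0, 0, 0, 0.2, 0, 0.2, 3, 0, 0, 0, 0.2, 0, 0, 4, 0, 0, 0, 0.2, 0, 0, 4, 0, 0, 0, 0.2, 0, 0, 3, 0, 0, 0, 0.2, 0, 0, 1.7, 0, 0, 0, 0.2, 0, 0, 0.9, 0, 0, 0, 0.2, 0, 0, 0, 0, 0, 0, 0.2]}}

```text
time_s: 11.28
tcp_pos: [684.0, 53.2, 63.9]
tool_rot: [0.735, 0.678, -0.0, 0.0]
ft_force: [0.4, 0.1, 0.1]
finger_gap: 0.797
```

Request:
{"api": "drive_tool", "payload": {"moves": [0, 0, 0, 0, 0, 0, 0.6, 0, 0, 0, 0, 0, 0, 1, 0, 0, 0, 0, 0, 0, 1, 0, 0, 0, 0, 0, 0, 1, 0, 0, 0, 0, 0, 0, 1]}}

```text
time_s: 11.9
tcp_pos: [684.6, 53.8, 65.1]
tool_rot: [0.735, 0.678, 0.001, 0.001]
ft_force: [-0.1, 0.8, 6.4]
finger_gap: 0.27
```

Request:
{"api": "drive_tool", "payload": {"moves": [0, 0, -0.5, 0, 0, 0, 1, 0, 0, -1, 0, 0, 0, 1, 0, 0, -2.5, 0, 0, 0, 1, 0, 0, -3, 0, 0, 0, 1, 0, 0, -3, 0, 0, 0, 1, 0, 0, -2, 0, 0, 0, 1, 0, 0, -1, 0, 0, 0, 1, 0, 0, 0, 0, 0, 0, 1]}}

```text
time_s: 12.9
tcp_pos: [684.1, 53.7, 194.3]
tool_rot: [0.735, 0.678, 0.0, 0.0]
ft_force: [-0.9, 0.4, -1.9]
finger_gap: 0.27
```

```bash
python3 -c "
from h import *
dl((494,-30,195),(494,-30,70))"
```

```text
t 12.9 tcp [684.1  53.7 194.3] yheading -4.59 zaxis [ 0.001 -0.    -1.   ] F [-0.9  0.4 -1.9] gap 0.27
  to (494, -30, 195) tool cm [ -9.87 -18.28  -0.09]
  to (494, -30, 70) tool cm [ -9.87 -18.29  12.41]
```

Request:
{"api": "drive_tool", "payload": {"moves": [-0.5, -1, 0, 0, 0, 0, 1, -1, -2, 0, 0, 0, 0, 1, -1.6, -3, 0, 0, 0, 0, 1, -1.9, -3.4, 0, 0, 0, 0, 1, -1.9, -3.4, 0, 0, 0, 0, 1, -1.5, -2.8, 0, 0, 0, 0, 1, -1, -1.7, 0, 0, 0, 0, 1, -0.5, -1, 0, 0, 0, 0, 1, 0, 0, 0, 0, 0, 0, 1]}}

```text
time_s: 14.02
tcp_pos: [493.2, -30.4, 193.5]
tool_rot: [0.735, 0.678, -0.0, -0.0]
ft_force: [-0.1, -0.8, 0.1]
finger_gap: 0.267
```

```bash
python3 -c "
from h import *
dl((494,-30,195),(494,-30,70)); snap('side','s4.png'); snap('wrist','w4.png')
a=cv2.imread('pics/s4.png')[80:280,220:420]; cv2.imwrite('pics/v4.png',np.hstack([cv2.resize(a,(400,400)),cv2.imread('pics/w4.png')[:,140:510]]))"
```

```text
t 14.03 tcp [493.2 -30.4 193.5] yheading -4.63 zaxis [-0.001  0.    -1.   ] F [-0.1 -0.8  0.1] gap 0.267
  to (494, -30, 195) tool cm [ 0.04  0.07 -0.15]
  to (494, -30, 70) tool cm [ 0.04  0.08 12.35]
```

View pics/v4.png

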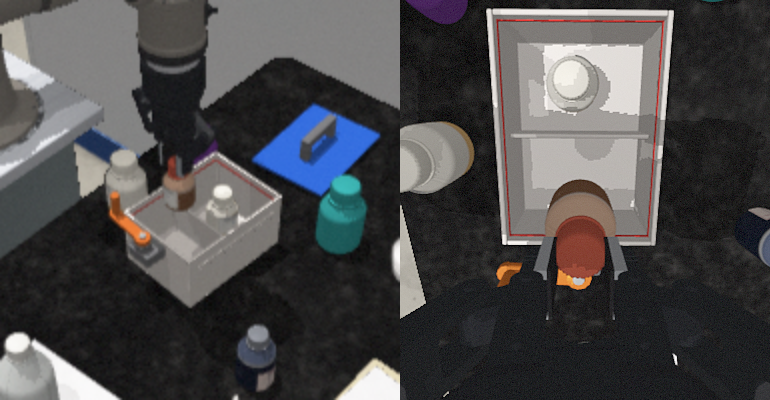

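Request:
{"api": "drive_tool", "payload": {"moves": [0, 0, 1, 0, 0, 0, 1, 0, 0, 2.5, 0, 0, 0, 1, 0, 0, 3, 0, 0, 0, 1, 0, 0, 2.7, 0, 0, 0, 1, 0, 0, 1.5, 0, 0, 0, 1, 0, 0, 0.8, 0, 0, 0, 1, 0, 0, 0.4, 0, 0, 0, 1, 0, 0, 0.2, 0, 0, 0, 1, 0, 0, 0, 0, 0, 0, 1, 0, 0, 0, 0, 0, 0, 1]}}

```text
time_s: 15.38
tcp_pos: [493.9, -30.4, 73.2]
tool_rot: [0.735, 0.678, 0.0, 0.0]
ft_force: [-0.3, 0.3, -1.2]
finger_gap: 0.273
```

Request:
{"api": "drive_tool", "payload": {"moves": [0, 0, 0.1, 0, 0, 0, 1, 0, 0, 0.05, 0, 0, 0, 1, 0, 0, 0, 0, 0, 0, 1]}}

```text
time_s: 15.75
tcp_pos: [493.6, -30.3, 71.3]
tool_rot: [0.735, 0.678, -0.0, 0.0]
ft_force: [0.2, -0.5, -1.0]
finger_gap: 0.272
```

Request:
{"api": "drive_tool", "payload": {"moves": [0, 0, 0.1, 0, 0, 0, 1, 0, 0, 0.05, 0, 0, 0, 1, 0, 0, 0, 0, 0, 0, 1]}}

```text
time_s: 16.12
tcp_pos: [493.7, -30.3, 70.0]
tool_rot: [0.735, 0.678, 0.0, 0.0]
ft_force: [-1.6, -0.1, 3.3]
finger_gap: 0.272
```

Request:
{"api": "drive_tool", "payload": {"moves": [0, 0, 0, 0, 0, 0, 0.7, 0, 0, 0, 0, 0, 0, 0.5, 0, 0, 0, 0, 0, 0, 0.4, 0, 0, 0, 0, 0, 0, 0.4, 0, 0, -1, 0, 0, 0, 0.4, 0, 0, -3, 0, 0, 0, 0.4, 0, 0, -4, 0, 0, 0, 0.4, 0, 0, -4, 0, 0, 0, 0.3, 0, 0, -2, 0, 0, 0, 0.3]}}

```text
time_s: 17.25
tcp_pos: [494.4, -30.5, 212.9]
tool_rot: [0.735, 0.678, 0.001, 0.002]
ft_force: [0.3, 0.6, -0.3]
finger_gap: 0.698
```

Request:
{"api": "drive_tool", "payload": {"moves": [1, 0, -1, 0, 0, 0, 0.2, 2, 0, -1, 0, 0, 0, 0.2, 4, 0, -1, 0, 0, 0, 0.2, 5, 0, 0, 0, 0, 0, 0.2, 5, -0.4, 0, 0, 0, -2, 0.2, 5, -0.4, 0, 0, 0, -2, 0.2, 4, -0.4, 0, 0, 0, -2, 0.2, 3, -0.4, 0, 0, 0, -1.5, 0.2, 1.3, 0, 0, 0, 0, 0, 0.2, 0, 0, 0, 0, 0, 0, 0.2]}}

```text
time_s: 18.5
tcp_pos: [492.2, 272.9, 239.4]
tool_rot: [0.689, 0.725, -0.0, -0.0]
ft_force: [0.2, -0.9, 1.1]
finger_gap: 0.799
```

```bash
python3 -c "
from h import *
A=snap('scene','s5.png');w=snap('wrist','w5.png');dl((498,298,40))
a=cv2.imread('pics/s5.png')[150:275,260:400]; cv2.imwrite('pics/v5.png',np.hstack([cv2.resize(a,(448,400)),cv2.resize(cv2.imread('pics/w5.png')[:,140:490],(350,400))]))
for c in (w,):
  h=cv2.cvtColor(c['img'],cv2.COLOR_RGB2HSV);m=cv2.inRange(h,(105,150,60),(125,255,255))
  k=max(cv2.findContours(m,0,1)[0],key=cv2.contourArea);q=cv2.approxPolyDP(k,0.03*cv2.arcLength(k,True),True)[:,0]
  print(q.tolist(),[plane(c,*p,15)[:2].round(0).tolist() for p in q])
"
```

```text
t 18.6 tcp [492.6 271.7 239.6] yheading 2.85 zaxis [-0.    -0.001 -1.   ] F [ 0.5 -0.5 -0.3] gap 0.802
  to (498, 298, 40) tool cm [ 2.61  0.68 19.96]
[[269, 69], [274, 218], [376, 220], [385, 69]] [[429.0, 385.0], [436.0, 209.0], [567.0, 213.0], [559.0, 392.0]]
```

View pics/v5.png

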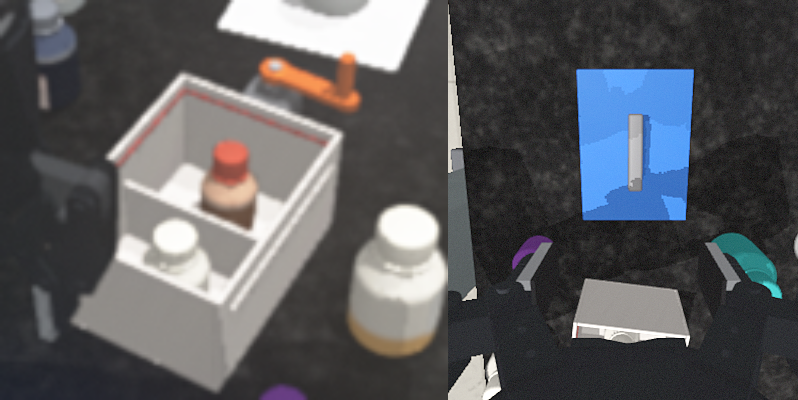

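Picture: the red bottle stands upright in its cell, with the kept bottle unmoved. In the wrist view the lid is at (635,145), giving centre (498,300) and yaw about 2.5°. I grip the handle.

Request:
{"api": "drive_tool", "payload": {"moves": [1, 0.3, 2, 0, 0, 0, 0.2, 1.2, 0.3, 4, 0, 0, 0, 0.2, 0.6, 0.1, 4, 0, 0, 0, 0.2, 0, 0, 4, 0, 0, 0, 0.2, 0, 0, 3.5, 0, 0, 0, 0.2, 0, 0, 2, 0, 0, 0, 0.2, 0, 0, 1, 0, 0, 0, 0.2, 0, 0, 0.4, 0, 0, 0, 0.2, 0, 0, 0, 0, 0, 0, 0.2, 0, 0, 0, 0, 0, 0, 0.2]}}

```text
time_s: 19.85
tcp_pos: [498.6, 301.0, 31.7]
tool_rot: [0.689, 0.725, 0.001, 0.0]
ft_force: [-0.4, 0.1, 0.9]
finger_gap: 0.798
```

Request:
{"api": "drive_tool", "payload": {"moves": [0, 0, 0, 0, 0, 0, 0.6, 0, 0, 0, 0, 0, 0, 1, 0, 0, 0, 0, 0, 0, 1, 0, 0, 0, 0, 0, 0, 1, 0, 0, 0, 0, 0, 0, 1, 0, 0, 0, 0, 0, 0, 1]}}

```text
time_s: 20.6
tcp_pos: [498.2, 300.9, 31.0]
tool_rot: [0.689, 0.725, 0.0, 0.0]
ft_force: [-0.8, -0.5, 4.5]
finger_gap: 0.174
```

Request:
{"api": "drive_tool", "payload": {"moves": [0, 0, -0.5, 0, 0, 0, 1, 0, 0, -1.5, 0, 0, 0, 1, 0, 0, -2.5, 0, 0, 2, 1, 0, 0, -3, 0, 0, 2, 1, 0, 0, -3, 0, 0, 2, 1, 0, 0, -2, 0, 0, 1.4, 1, 0, 0, -1, 0, 0, 0, 1, 0, 0, 0, 0, 0, 0, 1]}}

```text
time_s: 21.6
tcp_pos: [498.2, 300.9, 166.3]
tool_rot: [0.734, 0.679, 0.0, 0.0]
ft_force: [0.0, 0.1, -3.5]
finger_gap: 0.174
```

```bash
python3 -c "
from h import *
dl((*BO,165))"
```

```text
t 21.6 tcp [498.2 300.9 166.3] yheading -4.46 zaxis [ 0.001  0.    -1.   ] F [ 0.   0.1 -3.5] gap 0.174
  to (np.float64(497.8), np.float64(18.4), 165) tool cm [-28.17   2.16   0.12]
```

Request:
{"api": "drive_tool", "payload": {"moves": [-1, 0.1, 0, 0, 0, 0, 1, -2.3, 0.2, 0, 0, 0, 0, 1, -3.5, 0.25, 0, 0, 0, 0, 1, -4, 0.3, 0, 0, 0, 0, 1, -4.4, 0.3, 0, 0, 0, 0, 1, -4.4, 0.3, 0, 0, 0, 0, 1, -4, 0.3, 0, 0, 0, 0, 1, -2.8, 0.2, 0, 0, 0, 0, 1, -1.4, 0.15, 0, 0, 0, 0, 1, -0.4, 0.05, 0, 0, 0, 0, 1]}}

```text
time_s: 22.85
tcp_pos: [497.2, 17.5, 165.4]
tool_rot: [0.735, 0.678, -0.0, -0.0]
ft_force: [0.0, 0.1, -2.0]
finger_gap: 0.177
```

```bash
python3 - <<'E'
from h import *
dl((*BO,118)); A=snap('scene','s6.png');B=snap('side','t6.png')
for c in (A,B):
  h=cv2.cvtColor(c['img'],cv2.COLOR_RGB2HSV);m=cv2.inRange(h,(105,150,60),(125,255,255))
  k=max(cv2.findContours(m,0,1)[0],key=cv2.contourArea);q=cv2.approxPolyDP(k,0.03*cv2.arcLength(k,True),True)[:,0]
  print(q.tolist(),[plane(c,*p,150)[:2].round(0).tolist() for p in q])
a=cv2.imread('pics/s6.png')[110:280,250:420];b=cv2.imread('pics/t6.png')[90:260,260:430]
cv2.imwrite('pics/v6.png',np.hstack([cv2.resize(x,(400,400),interpolation=cv2.INTER_CUBIC) for x in (a,b)]))
E
```

```text
t 22.85 tcp [497.2  17.5 165.4] yheading -4.56 zaxis [-0.001  0.    -1.   ] F [ 0.   0.1 -2. ] gap 0.177
  to (np.float64(497.8), np.float64(18.4), 118) tool cm [0.1  0.06 4.74]
[[309, 163], [273, 202], [330, 225], [368, 173], [345, 164], [313, 199]] [[557.0, -38.0], [568.0, 104.0], [439.0, 112.0], [426.0, -61.0], [483.0, -69.0], [499.0, 62.0]]
[[360, 163], [339, 150], [311, 177], [312, 151], [280, 173], [315, 197]] [[566.0, 98.0], [489.0, 102.0], [501.0, -30.0], [434.0, 49.0], [429.0, -72.0], [557.0, -77.0]]
```

View pics/v6.png

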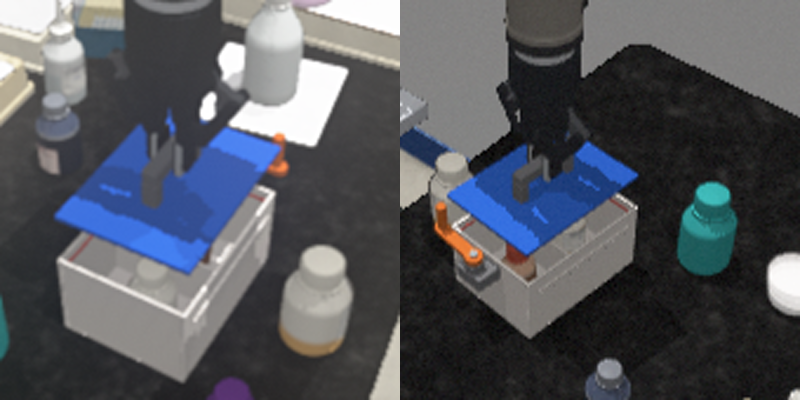

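Lid is level and over the box, about 1 mm from centred. I lower it with force checks.

Request:
{"api": "drive_tool", "payload": {"moves": [0.1, 0.05, 1, 0, 0, 0, 1, 0, 0, 1.3, 0, 0, 0, 1, 0, 0, 1, 0, 0, 0, 1, 0, 0, 0.4, 0, 0, 0, 1, 0, 0, 0.2, 0, 0, 0, 1, 0, 0, 0.2, 0, 0, 0, 1, 0, 0, 0, 0, 0, 0, 1]}}

```text
time_s: 23.82
tcp_pos: [498.1, 18.9, 124.9]
tool_rot: [0.734, 0.679, 0.0, 0.0]
ft_force: [-0.4, 0.1, -2.8]
finger_gap: 0.174
```

Request:
{"api": "drive_tool", "payload": {"moves": [0, 0, 0.2, 0, 0, 0, 1, 0, 0, 0.1, 0, 0, 0, 1, 0, 0, 0, 0, 0, 0, 1]}}

```text
time_s: 24.2
tcp_pos: [498.0, 19.0, 121.7]
tool_rot: [0.734, 0.679, -0.0, 0.0]
ft_force: [-0.9, -0.7, -3.6]
finger_gap: 0.178
```

Request:
{"api": "drive_tool", "payload": {"moves": [0, 0, 0.15, 0, 0, 0, 1, 0, 0, 0.1, 0, 0, 0, 1, 0, 0, 0, 0, 0, 0, 1]}}

```text
time_s: 24.58
tcp_pos: [498.0, 18.9, 119.2]
tool_rot: [0.734, 0.679, -0.0, -0.0]
ft_force: [-0.7, 0.1, -2.8]
finger_gap: 0.175
```

Request:
{"api": "drive_tool", "payload": {"moves": [0, 0, 0.1, 0, 0, 0, 1, 0, 0, 0.1, 0, 0, 0, 1, 0, 0, 0, 0, 0, 0, 1]}}

```text
time_s: 24.95
tcp_pos: [498.0, 18.9, 117.3]
tool_rot: [0.734, 0.679, 0.0, 0.0]
ft_force: [0.2, -0.1, -1.4]
finger_gap: 0.172
```

Request:
{"api": "drive_tool", "payload": {"moves": [0, 0, 0.05, 0, 0, 0, 1, 0, 0, 0.05, 0, 0, 0, 1, 0, 0, 0, 0, 0, 0, 1]}}

```text
time_s: 25.32
tcp_pos: [498.1, 19.0, 117.3]
tool_rot: [0.734, 0.679, 0.0, 0.0]
ft_force: [-3.4, -0.4, 7.3]
finger_gap: 0.17
```

Lid seated (z stops at 117.3 with contact force). I release and rise.

Request:
{"api": "drive_tool", "payload": {"moves": [0, 0, 0, 0, 0, 0, 0.8, 0, 0, 0, 0, 0, 0, 0.5, 0, 0, 0, 0, 0, 0, 0.4, 0, 0, 0, 0, 0, 0, 0.4, 0, 0, -1, 0, 0, 0, 0.4, 0, 0, -3, 0, 0, 0, 0.4, 0, 0, -3, 0, 0, 0, 0.4, 0, 0, 0, 0, 0, 0, 0.4]}}

```text
time_s: 26.32
tcp_pos: [499.5, 18.8, 189.0]
tool_rot: [0.734, 0.679, 0.002, 0.002]
ft_force: [-0.3, -0.1, -0.7]
finger_gap: 0.601
```

```bash
python3 - <<'E'
from h import *
dl((430.8,-88.3,180)); c=snap('wrist','w7.png'); A=snap('scene','s7.png'); B=snap('side','t7.png')
for c in (A,B):
  h=cv2.cvtColor(c['img'],cv2.COLOR_RGB2HSV);m=cv2.inRange(h,(105,150,60),(125,255,255))
  k=max(cv2.findContours(m,0,1)[0],key=cv2.contourArea);q=cv2.approxPolyDP(k,0.03*cv2.arcLength(k,True),True)[:,0]
  print(q.tolist(),[plane(c,*p,101)[:2].round(0).tolist() for p in q])
print([box(x,y,0)[:2] for x,y in((66,90),(-66,90),(-66,-90),(66,-90))])
a=cv2.imread('pics/s7.png')[130:280,270:400];b=cv2.imread('pics/t7.png')[110:260,265:395]
cv2.imwrite('pics/v7.png',np.hstack([cv2.resize(x,(400,460),interpolation=cv2.INTER_CUBIC) for x in (a,b)]))
E
```

```text
t 26.32 tcp [499.5  18.8 189. ] yheading -4.49 zaxis [ 0.006 -0.001 -1.   ] F [-0.3 -0.1 -0.7] gap 0.601
  to (430.8, -88.3, 180) tool cm [-11.22  -6.01   0.87]
[[316, 170], [274, 218], [329, 241], [366, 189], [336, 177], [311, 215], [330, 177]] [[558.0, -76.0], [571.0, 103.0], [441.0, 111.0], [426.0, -63.0], [504.0, -72.0], [504.0, 63.0], [517.0, -66.0]]
[[360, 176], [333, 159], [334, 174], [311, 189], [325, 156], [282, 186], [315, 210]] [[568.0, 99.0], [466.0, 104.0], [508.0, 58.0], [498.0, -28.0], [440.0, 99.0], [431.0, -71.0], [557.0, -78.0]]
[[np.float64(570.8), np.float64(102.8)], [np.float64(439.2), np.float64(113.4)], [np.float64(424.8), np.float64(-66.0)], [np.float64(556.4), np.float64(-76.6)]]
```

View pics/v7.png

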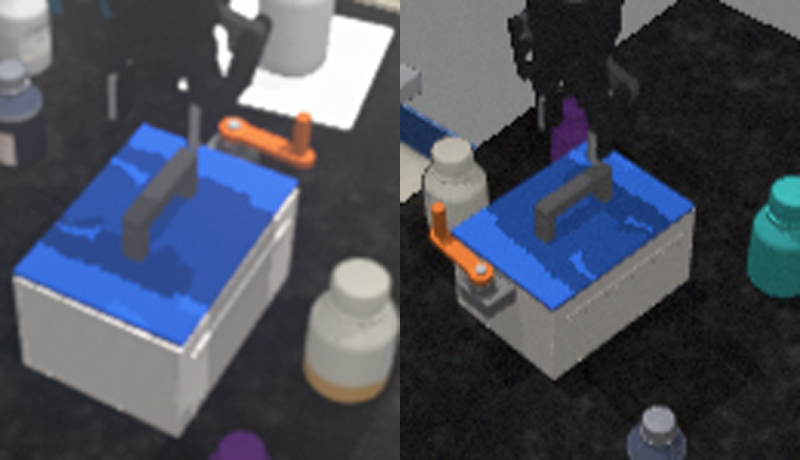

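Lid lies flush on the rim on all visible sides (corners within about 3 mm of the box's). Next is the latch: I move over the post.

Request:
{"api": "drive_tool", "payload": {"moves": [-1.5, -0.8, 0, 0, 0, 0, 0.4, -3, -1.6, 0, 0, 0, 0, 0.4, -3.2, -1.7, 0, 0, 0, 0, 0.4, -2.5, -1.4, 0, 0, 0, 0, 0.4, -1, -0.5, 0, 0, 0, 0, 0.4, 0, 0, 0, 0, 0, 0, 0.4, 0, 0, 0, 0, 0, 0, 0.4]}}

```text
time_s: 27.35
tcp_pos: [429.7, -87.6, 186.2]
tool_rot: [0.734, 0.679, 0.0, -0.0]
ft_force: [-0.2, -0.5, 0.4]
finger_gap: 0.603
```

```bash
python3 - <<'E'
from h import *
dl((430.8,-88.3,120)); c=snap('wrist','w8.png'); A=snap('scene','s8.png'); B=snap('side','t8.png')
for c,t in ((load('w7.png'),'w7'),(c,'w8'),(A,'A'),(B,'B')):
  h=cv2.cvtColor(c['img'],cv2.COLOR_RGB2HSV);m=cv2.inRange(h,(3,150,80),(16,255,255))
  n,l,s,ce=cv2.connectedComponentsWithStats(m)
  print(t,[(s[i].tolist(),ce[i].round(0).tolist()) for i in range(1,n) if s[i][4]>25], np.round(proj(c,(431.2,-84.3,148)),0),np.round(proj(c,(431.2,-84.3,112)),0))
E
```

```text
t 27.35 tcp [429.7 -87.6 186.2] yheading -4.48 zaxis [-0.  0. -1.] F [-0.2 -0.5  0.4] gap 0.603
  to (430.8, -88.3, 120) tool cm [-0.06  0.12  6.62]
w7 [([256, 316, 73, 27, 1309], [290.0, 327.0])] [240. 362.] [250. 329.]
w8 [([307, 192, 104, 38, 2416], [354.0, 207.0])] [323. 221.] [323. 205.]
A [([342, 170, 23, 11, 87], [354.0, 175.0])] [369. 167.] [368. 179.]
B [([275, 176, 20, 27, 163], [283.0, 191.0])] [278. 176.] [279. 186.]
```

Request:
{"api": "drive_tool", "payload": {"moves": [0, 0, 2, 0, 0, 0, 0.5, 0, 0, 2.5, 0, 0, 0, 0.5, 0, 0, 1.5, 0, 0, 0, 0.5, 0, 0, 0.5, 0, 0, 0, 0.5, 0, 0, 0, 0, 0, 0, 0.8, 0, 0, 0, 0, 0, 0, 1, 0, 0, 0, 0, 0, 0, 1, 0, 0, 0, 0, 0, 0, 1]}}

```text
time_s: 28.5
tcp_pos: [431.4, -88.4, 122.1]
tool_rot: [0.734, 0.679, 0.001, 0.002]
ft_force: [5.6, -0.3, -4.6]
finger_gap: 0.118
```

```bash
python3 - <<'E'
from h import *
dl(); s=arm.get_state()
M=R.from_quat(s['tool_rot']).as_matrix()
off=0
P=lambda a:np.array(box(-56*np.cos(a),-112+56*np.sin(a),0))
# start angle: post x-y seen; tcp sits 4 mm low in box y
prev=None
for a in np.radians([4.3,15,27.5,40,52.5,65,77.5,90]):
    p=P(a)
    if prev is not None: print(round(np.degrees(a)), (M.T@(p-prev)/10).round(2), p.round(1))
    prev=p
E
```

```text
t 28.5 tcp [431.4 -88.4 122.1] yheading -4.5 zaxis [ 0.005 -0.001 -1.   ] F [ 5.6 -0.3 -4.6] gap 0.118
15 [ 1.03  0.18 -0.  ] [436.1 -74.5   0. ]
28 [1.14 0.44 0.  ] [441.4 -63.5   0. ]
40 [1.02 0.67 0.  ] [448.9 -53.9   0. ]
53 [0.84 0.89 0.  ] [458.4 -46.2   0. ]
65 [0.62 1.04 0.  ] [469.3 -40.8   0. ]
78 [0.39 1.15 0.01] [481.1 -37.8   0. ]
90 [0.14 1.21 0.01] [493.3 -37.4   0. ]
```

Request:
{"api": "drive_tool", "payload": {"moves": [0.5, 0.1, 0, 0, 0, 0, 1, 0.5, 0.1, 0, 0, 0, 0, 1, 0.55, 0.2, 0, 0, 0, 0, 1, 0.6, 0.25, 0, 0, 0, 0, 1, 0.5, 0.3, 0, 0, 0, 0, 1, 0.5, 0.35, 0, 0, 0, 0, 1, 0, 0, 0, 0, 0, 0, 1]}}

```text
time_s: 29.38
tcp_pos: [444.2, -56.8, 121.9]
tool_rot: [0.734, 0.679, -0.0, -0.001]
ft_force: [-2.9, -6.4, 6.6]
finger_gap: 0.118
```

Request:
{"api": "drive_tool", "payload": {"moves": [0.45, 0.4, 0, 0, 0, 0, 1, 0.4, 0.5, 0, 0, 0, 0, 1, 0.35, 0.5, 0, 0, 0, 0, 1, 0.3, 0.55, 0, 0, 0, 0, 1, 0.2, 0.55, 0, 0, 0, 0, 1, 0.2, 0.6, 0, 0, 0, 0, 1, 0.1, 0.6, 0, 0, 0, 0, 1, 0.05, 0.6, 0, 0, 0, 0, 1, 0, 0, 0, 0, 0, 0, 1]}}

```text
time_s: 30.5
tcp_pos: [487.3, -34.6, 121.6]
tool_rot: [0.735, 0.678, 0.002, -0.005]
ft_force: [-5.2, 24.9, 12.3]
finger_gap: 0.119
```

```bash
python3 - <<'E'
from h import *
dl(box(0,-60,121)); A=snap('scene','s9.png'); B=snap('side','t9.png')
for c,n in((A,'s9'),(B,'t9')):
  h=cv2.cvtColor(c['img'],cv2.COLOR_RGB2HSV);m=cv2.inRange(h,(3,150,80),(16,255,255)); ys,xs=np.nonzero(m); print(xs.min(),xs.max(),ys.min(),ys.max(),len(xs))
E
```

```text
t 30.5 tcp [487.3 -34.6 121.6] yheading -4.55 zaxis [-0.004  0.009 -1.   ] F [-5.2 24.9 12.3] gap 0.119
  to [np.float64(493.0), np.float64(-41.4), 121] tool cm [-0.63  0.62  0.05]
335 346 174 189 16
287 470 177 244 128
```

Radial command was a few mm short and built up a 25 N side load. I loosen the grip, let the arm settle, then re-centre and close again.

Request:
{"api": "drive_tool", "payload": {"moves": [0, 0, 0, 0, 0, 0, 0.8, 0, 0, 0, 0, 0, 0, 0.7, 0, 0, 0, 0, 0, 0, 0.7, 0, 0, 0, 0, 0, 0, 0.7]}}

```text
time_s: 31.1
tcp_pos: [489.3, -40.8, 121.2]
tool_rot: [0.734, 0.679, -0.0, -0.0]
ft_force: [-1.1, 0.3, 0.3]
finger_gap: 0.3
```

```bash
python3 - <<'E'
from h import *
dl(box(0,-61,121)); c=snap('wrist','w10.png')
h=cv2.cvtColor(c['img'],cv2.COLOR_RGB2HSV);m=cv2.inRange(h,(3,150,80),(16,255,255))
n,l,s,ce=cv2.connectedComponentsWithStats(m);print([(s[i].tolist(),ce[i].round(0).tolist()) for i in range(1,n) if s[i][4]>25])
for b in ((0,-112,112),(0,-56,112),(0,-56,148),(0,-42,141)): print(b,np.round(proj(c,box(*b)),1))
E
```

```text
t 31.1 tcp [489.3 -40.8 121.2] yheading -4.52 zaxis [-0. -0. -1.] F [-1.1  0.3  0.3] gap 0.3
  to [np.float64(492.9), np.float64(-42.4), 121] tool cm [-0.13  0.37  0.02]
[([302, 215, 41, 126, 3014], [319.0, 281.0])]
(0, -112, 112) [327.3 326.9]
(0, -56, 112) [328.2 239.4]
(0, -56, 148) [330.4 273.3]
(0, -42, 141) [330.2 236.6]
```

Request:
{"api": "drive_tool", "payload": {"moves": [-0.1, 0.2, 0, 0, 0, 0, 0.7, 0, 0.17, 0, 0, 0, 0, 0.7, 0, 0, 0, 0, 0, 0, 0.9, 0, 0, 0, 0, 0, 0, 1, 0, 0, 0, 0, 0, 0, 1, 0, 0, 0, 0, 0, 0, 1]}}

```text
time_s: 31.9
tcp_pos: [492.9, -41.8, 121.4]
tool_rot: [0.734, 0.679, 0.0, 0.0]
ft_force: [-1.3, 0.7, 1.9]
finger_gap: 0.114
```

```bash
python3 -c "
from h import *
dl(box(0,-61,121))"
```

```text
t 31.9 tcp [492.9 -41.8 121.4] yheading -4.49 zaxis [ 0. -0. -1.] F [-1.3  0.7  1.9] gap 0.114
  to [np.float64(492.9), np.float64(-42.4), 121] tool cm [-0.06  0.    0.04]
```

On target with low forces. I release, rise and back off for the check.

Request:
{"api": "drive_tool", "payload": {"moves": [0, 0, 0, 0, 0, 0, 0.9, 0, 0, 0, 0, 0, 0, 0.7, 0, 0, 0, 0, 0, 0, 0.6, 0, 0, -1, 0, 0, 0, 0.6, 0, 0, -3, 0, 0, 0, 0.6, 0, 0, -4, 0, 0, 0, 0.6, -2, 0, -4, 0, 0, 0, 0.6, -4, 0, -2, 0, 0, 0, 0.6, -4, 0, 0, 0, 0, 0, 0.6, -2, 0, 0, 0, 0, 0, 0.6]}}

```text
time_s: 33.15
tcp_pos: [483.3, -163.1, 262.1]
tool_rot: [0.735, 0.678, 0.0, 0.001]
ft_force: [-0.0, 0.7, -0.3]
finger_gap: 0.401
```

```bash
python3 - <<'E'
from h import *
dl(); A=snap('scene','s11.png'); B=snap('side','t11.png'); w=snap('wrist','w11.png')
for b in ((0,-112,112),(0,-56,112),(0,-56,148),(-5,-56,148),(5,-56,148),(66,90,101),(-66,90,101),(-66,-90,101),(66,-90,101)): print(b,[np.round(proj(c,box(*b)),1).tolist() for c in (w,A,B)])
for c in (w,A,B):
  h=cv2.cvtColor(c['img'],cv2.COLOR_RGB2HSV);m=cv2.inRange(h,(3,150,80),(16,255,255));
  n,l,s,ce=cv2.connectedComponentsWithStats(m);print([(s[i].tolist(),ce[i].round(0).tolist()) for i in range(1,n) if s[i][4]>25])
z=cv2.resize(cv2.imread('pics/w11.png')[40:300,200:440],(370,400))
a=cv2.imread('pics/s11.png')[90:290,250:420];b=cv2.imread('pics/t11.png')[120:320,210:400]
top=np.hstack([cv2.resize(x,(400,400),interpolation=cv2.INTER_CUBIC) for x in (a,z)])
cv2.imwrite('pics/v11.png',top)
E
```

```text
t 33.15 tcp [ 483.3 -163.1  262.1] yheading -4.58 zaxis [ 0.001 -0.001 -1.   ] F [-0.   0.7 -0.3] gap 0.401
(0, -112, 112) [[320.5, 112.1], [345.7, 170.0], [291.7, 197.9]]
(0, -56, 112) [[320.5, 45.5], [334.5, 183.9], [307.2, 187.2]]
(0, -56, 148) [[320.6, 35.5], [335.0, 171.6], [306.9, 177.7]]
(-5, -56, 148) [[314.0, 35.5], [337.0, 172.4], [305.6, 176.7]]
(5, -56, 148) [[327.2, 35.5], [333.0, 170.9], [308.2, 178.6]]
(66, 90, 101) [[405.4, -158.5], [274.0, 217.8], [361.5, 175.8]]
(-66, 90, 101) [[235.3, -158.5], [329.3, 242.0], [328.0, 153.5]]
(-66, -90, 101) [[250.2, 87.8], [367.2, 188.4], [281.8, 184.0]]
(66, -90, 101) [[390.8, 87.8], [316.6, 169.9], [315.2, 209.7]]
[([307, 26, 23, 98, 1519], [319.0, 74.0])]
[]
[([287, 178, 24, 25, 158], [300.0, 191.0])]
```

View pics/v11.png

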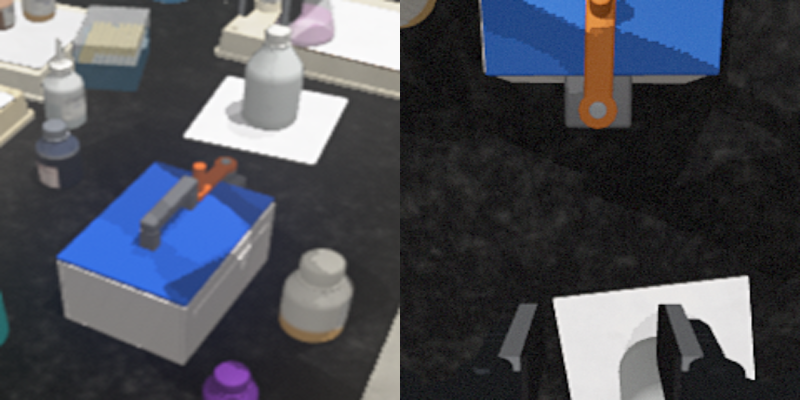

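```bash
python3 - <<'E'
from h import *
c=load('w11.png');h=cv2.cvtColor(c['img'],cv2.COLOR_RGB2HSV);m=cv2.inRange(h,(3,150,80),(16,255,255))
for r in range(28,124,8):
    x=np.nonzero(m[r])[0]; print(r,x.min(),x.max(),(x.min()+x.max())/2)
b=cv2.inRange(h,(100,120,40),(128,255,255))
xs=[x for x in range(258,300,3)]+[x for x in range(340,386,3)]
e=[np.nonzero(b[:130,x])[0].max() for x in xs]; print('lid edge slope deg',np.degrees(np.arctan(np.polyfit(xs,e,1)[0])))
E
```

```text
28 315 324 319.5
36 313 327 320.0
44 312 328 320.0
52 312 328 320.0
60 311 327 319.0
68 311 327 319.0
76 311 327 319.0
84 311 327 319.0
92 311 326 318.5
100 311 326 318.5
108 308 328 318.0
116 308 328 318.0
lid edge slope deg -2.3386931856021126e-15
```

```bash
python3 -c "
from cell import arm
print(arm.job_done())"
```

```text
the job is handed in; nothing more can be done
None
```

The job is handed in at about 33 s of the 72 s allowed; the interface gives no verdict.

**What I did**
1. I lifted the tall bottle out by its cap and stood it on the tile.
2. I stood the red-capped bottle in the emptied cell.
3. I seated the lid on the rim.
4. I swung the latch over the lid and backed the arm clear.

**Last checks**
- **Tall bottle:** it stands upright near the tile's centre. The force reading showed it touching down before I let go.
- **Red-capped and kept bottles:** in the picture taken before the lid went on, both stood upright in their cells, and the kept bottle had not visibly moved.
- **Dark bottle:** it was not approached and looks undisturbed.
- **Lid:** it stopped at the calculated seated height, at 117.3 mm against about 117 expected. Its clearly seen corners lay within about 6 mm of the box's, which is camera scatter, and the views show it flush on the sides in sight.
- **Latch:** the arm lies over the lid, about 1.5° off square to the lid's edge in the wrist view, on the far side of 90°.

**What went wrong:** on the first swing of the latch I misjudged the path by a few mm, so the load on the wrist rose to about 25 N sideways. I loosened the grip, re-centred and finished the swing with about 2 N. On the red cap the grip was about 4 mm off-centre, and I allowed for that when placing the bottle.

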